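# Press the keyed spindle into the belt pulley under its retaining bar

## Task

Lay the long steel bar with the grip block across the two notched posts of the green fixture, lying flat in both notches and about centred, and let go of it. Then take the keyed shaft out of its black stand, push it into the pulley's bore, turning it until its key slips into the keyway, and keep pushing against the ejector spring until its collar is fully down on the pulley; finish still gripping it and pressing it fully home, since the spring lifts it again if you let go. Do not disturb the other things on the bench.

Things in the scene. Friction and masses are not known exactly. Their poses are not given: they have to be found in the camera images.
- fixture: Green pulley fixture, fixed to the bench; origin on the bench exactly under the pulley's axis, z up. Base 130 (x) x 196 (y); nest block 30 high, 120 x 120, carries the pulley. Two posts centred at x = +42, y = -80 and +80, each 24 long in y, notch floor 58 above the bench, notch 28 wide in x between cheeks that rise 10 above the notch floor; the notches are open along y.
- bar_seat (a point): Point midway between the two notch floors, 58 above the bench, with the fixture's axes: where the bar's origin belongs, bar's long y axis along the fixture's y (either way round).
- hub: Toothed aluminium belt pulley with steel boss, fixed in the nest on the fixture's axis, bore upright. Origin at the centre of its underside, 30 above the bench. Rim 96 dia, 26 high; boss 34 dia, top face 36 above the origin. Through bore 20 dia with one keyway 8 wide, reaching 13.5 from the axis, on the pulley's +x side; its yaw differs from the fixture's.
- hub_face (a point): Centre of the bore at the boss's top face, 66 above the bench, with the pulley's axes (z up, +x towards the keyway). The shaft's origin belongs here, shaft x along pulley x. A dark radial timing line, 5 wide, on the rim's upper face (22 to 46 from the axis) marks the keyway's side.
- ejector (a joint): Brass spring pad in the bottom of the bore: 0 at rest (its top 2 above the pulley's underside), grows to 0.014 m as pushed down; 0.010 m when the shaft's collar is home. Pushes up with about 5.4 N at 0 and 11.4 N at 0.010 m.
- bar: Loose steel retaining bar, 24 (x) x 200 (y) x 10 high, about 0.3 kg, lying flat; on its middle stands a grip block 16 (x) x 40 (y) x 22 high (top 32 above the underside). Origin at the centre of the underside, z up, y along the bar.
- shaft: Loose steel shaft, about 0.28 kg, upright in the stand. Origin at the centre of the collar's underside, z up. Stem 18 dia reaches 44 down, tip tapered; key 6 wide on its +x side, reaching 12 from the axis, from 28 to 3 below the collar: the bare stem tip enters the bore before the key meets the boss. Collar 32 dia, 6 thick, with a pointer tab on the key's side, 8 wide, reaching 23 from the axis.
- shaft_head (a point): Centre of the shaft's head, 42 above the shaft's origin on its axis: a dark steel block 26 (x) x 18 (y) x 32 high (26 to 58 above the origin) on a 16 dia neck, to be gripped across its 18 (y).
- stand: Black block fixed to the bench, 64 x 64 x 50 high, with an upright hole of 28 dia in its middle in which the shaft hangs by its collar (shaft origin 50 above the bench). Origin at the centre of its underside.
- reel: Bystander, leave alone: aluminium-coloured wire reel, 64 dia x 58 high, standing; origin at the centre of its underside.
- jar: Bystander, leave alone: amber glass jar with white cap, 52 dia x 60 high, standing; origin at the centre of its underside.
- brush: Bystander, leave alone: hand brush, black back and grip with yellow bristles, 130 x 45 x 88 high, bristles down; origin at the centre of its underside.
- screwdriver: Bystander, leave alone: screwdriver lying on the bench; origin near its middle, on its underside.
- board: Bystander, leave alone: small green circuit board with black parts, 80 x 55 x 14; origin at the centre of its underside.
- collar: Bystander, leave alone: loose steel ring, 40 outer dia, 22 hole, 16 high, lying flat; origin at the centre of its underside.
- spare_bar: Bystander, leave alone: plain steel bar without a grip block, 22 x 110 x 12, lying flat; origin at the centre of its underside.
Things that resemble listed ones, but are neither listed nor needed, are in the scene too. What is shaped like the bar but blue is not meant.

How it is judged (in metres and radians):
On the way, in this order (a step that is already met when the one before it is completed fails the run):
1. the bar lies flat in both notches, let go, with the shaft not yet in the pulley (x of bar in the frame of bar_seat between -0.004 and 0.004 m and y of bar in the frame of bar_seat between -0.015 and 0.015 m and z of bar in the frame of bar_seat between -0.003 and 0.003 m and angle between bar's own z axis and vertical below 0.05 rad and angle between the y axis of bar and the y axis of fixture, either way round below 0.08 rad and contact force between the fingers and bar below 0.1 N and linear speed of bar below 0.02 m/s and distance between shaft and hub_face above 0.06 m), for 0.2 s.
2. the key has slipped into the keyway: the collar is less than 20 mm above the pulley's boss, on its axis (z of shaft in the frame of hub_face below 0.02 m and horizontal distance between shaft and hub_face below 0.004 m and angle between the x axis of shaft and the x axis of hub, either way round below 0.25 rad), for 0.1 s.
At the end, for the whole second after the job is handed in: Fingers hold the shaft (over 3 N), collar pressed within 2.5 mm of the boss, axis within 3 mm and 0.06 rad, key in keyway, ejector down 7 mm or more, at rest; bar lies in both notches (4 mm across, 15 mm along, 3 mm in height, 0.05 rad tilt, 0.08 rad yaw) (z of shaft in the frame of hub_face below 0.0025 m and horizontal distance between shaft and hub_face below 0.003 m and angle between shaft's own z axis and vertical below 0.06 rad and angle between the x axis of shaft and the x axis of hub, either way round below 0.25 rad and value of joint ejector above 0.007 m and contact force between the fingers and shaft above 3 N and linear speed of shaft below 0.02 m/s and x of bar in the frame of bar_seat between -0.004 and 0.004 m and y of bar in the frame of bar_seat between -0.015 and 0.015 m and z of bar in the frame of bar_seat between -0.003 and 0.003 m and angle between bar's own z axis and vertical below 0.05 rad and angle between the y axis of bar and the y axis of fixture, either way round below 0.08 rad); the arm keeps its last pose, push and grip.
It fails at once if one of the other things on the bench is pushed more than 30 mm from its place (distance of any of reel, jar, brush, screwdriver, board, collar, spare_bar from where it was at the start of the episode above 0.03 m).
It also fails if it takes over 51 s, if anything falls off the work surface, if the arm or the gripper's body presses on something with over 40 N, if the wrist force passes 120 N, or if a joint passes its speed limit or range.

## Robot

A 6-joint arm with a two-finger parallel gripper is mounted at the origin on the work surface. World frame = base frame: x ahead of the robot, y to its left, z up, the work surface at z = 0. Lengths are in m, angles in degrees, forces in N, time in s.
With the tool pointing down it reaches from about 0.35 to 0.875 m from the base axis. Payload 4.2 kg.
Tool frame: the origin (TCP) lies midway between the tips of the shut fingers; the grasp point (between the pads) lies 19 mm behind it; z points along the fingers, y is the line along which they close (so a half turn about z gives the same grasp; the last joint's range is limited). The gripper opens to 87 mm and grips with 3 to 60 N. Pads are 19 mm wide; open, the fingers measure 117 mm over their backs; the gripper's body (75 mm by 190 mm) begins 51 mm behind the grasp point.
Start: joints at [-56.173, 22.042, 0.453, 0, -68.411, -14.817], TCP at [0.204, -0.591, 0.196] pointing down, gripper open.
Joint ranges: [-179.83, 179.83], [-69.29, 118.12], [-61.27, 80.66], [-181.25, 117.63], [-171.15, -9.14], [-177.46, 177.46]. Speed limits (degrees/s): [159.86, 159.86, 180, 180, 180, 180].

## Interface

Orientations are given as a 3x3 rotation matrix whose columns are the frame's x, y, z axes.
In Python, from station import sense, capture, finish_job, silhouettes, landmark_of gives the robot as it stands.
- The arm moves only by the tool step_arm, never from a script. Its arguments are lists of equal length, an entry for each row: "linear": the shift along the tool's x, y, z in mm, a list of three; "delta_rot": the turn, a rotation vector about the tool's x, y, z in rad, a list of three; "grip": the finger opening in mm, from 0 to 87. A call has 1 to 10 rows; each row shifts and turns the commanded pose from where the row before left it, along the tool's axes as they then stand; what a row does not reach is not made up. A row lasts 1/8 s, in which the tool goes at most 62.5 mm and 10.7 degrees, less where a joint would pass 70% of its speed; a pose out of reach is approached as far as the arm can. A call with a gripper value outside its range is refused whole. The fingers move at their own pace and stop on an object; the grip force is fixed at half the most. Time passes only in rows, so rows that do not move let the fingers close. It gives the time, the measured TCP pose, the force, the opening and the grip force at its end, in the units of the state.
- sense(): the state, without advancing time (a new reading comes with each control period).
- capture(name): name is "scene" or "top" or "wrist"; returns a dict with "img" (420x560x3 uint8, red, green, blue), "fx", "fy", "cx", "cy" (pixels), "world_to_cam" (4x4, takes a point from world to camera coordinates); the wrist camera has in their place "mount" (4x4, takes a point from camera to tool coordinates, whose origin is the TCP and whose axes are the flange's). Camera axes: x right, y up, looking along -z (the intrinsics and any distortion apply to the point x, -y, -z); pixel columns grow to the right and rows downward; lengths in m; the calibration is good to about 2 mm. The wrist camera is an equidistant fisheye: a pixel r from the principal point sees the ray r / f radians off the axis. A picture is of the moment at which its call begins: read the wrist's pose just before it. There is no depth.
- finish_job(): hands the job in; it is judged then, once.
Trained networks look in the newest picture that a camera, given by its name, has taken for a name from the list of things; names that differ only in an ending like _2 or _b are one class to them, and where a whole thing is asked for, a point or a joint stands for the part that bears it (a point fixed in the world has none). Each returns a list of dicts, best first, with "score" (0 to 1); they miss things now and then, are a little off and sometimes report something else, mostly with a low value. They report only what shows in the picture. A call takes as long as a camera call. They do not tell look-alikes from the thing itself.
- silhouettes(camera, label): "mask" (420x560 bool, what is visible of it) and "point" ([column, row] in pixels, amid what is visible of it).
- landmark_of(camera, label): "point" ([column, row] in pixels: a listed point, or the origin of a listed thing).
The state is a dict: "time_s": time; "joints": joint angles; "joint_velocities": joint speeds; "effort": joint torques, N m; "tcp_pos": TCP position; "ee_rot": TCP orientation; "wrist_force": force on the tool from outside, world axes, zero at the start; "moment": the same for the moment, N m; "gripper_width": opening from 0.0 (shut) to 1.0 (fully open); "gripper_force": force on a finger pad.
Only numpy, scipy, OpenCV 4.12 (cv2) and the standard library are available. Lean on these libraries where they do the work, as an engineer would, in place of code of your own. Each camera call takes 0.05 s, during which the arm holds its last target. There are 200 camera calls.

## Working session

There is one attempt and no reset: what is moved stays moved. The work goes in short steps, Python scripts to look and compute and a tool call to move; the robot and the scene stay as the last step left them, time stands still between calls to the robot, and variables do not carry over. Pictures are saved under pics/ and viewed, at most 10 in all, crops included, and the job is handed in when it is done.

Besides the shell and the picture viewer there is one more tool, called after "Request:" in YAML: its name, and indented under it one key for each argument. step_arm: Moves the arm, as the interface text tells. Its arguments: {"type":"object","properties":{"linear":{"type":"array"},"delta_rot":{"type":"array"},"grip":{"type":"array"}},"required":["linear","delta_rot","grip"]}

```bash
mkdir -p pics; ls; cat > h.py <<'E'
import numpy as np, cv2
from station import *
def ray(c,px,st=None):
    u,v=px; x=(u-c['cx'])/c['fx']; y=(v-c['cy'])/c['fy']
    if 'mount' in c:
        r=np.hypot(x,y); s=np.sinc(r/np.pi)
        s=np.sin(r)/r if r>1e-9 else 1
        d=np.array([x*s,-y*s,-np.cos(r)])
        T=np.eye(4);T[:3,:3]=np.array(st['ee_rot']);T[:3,3]=st['tcp_pos']
        M=T@np.array(c['mount'])
    else:
        d=np.array([x,-y,-1.]); M=np.linalg.inv(np.array(c['world_to_cam']))
    d=M[:3,:3]@d
    return M[:3,3],d/np.linalg.norm(d)
def atz(c,px,z,st=None):
    o,d=ray(c,px,st); return o+d*(z-o[2])/d[2]
def proj(c,P,st=None):
    P=np.asarray(P,float)
    if 'mount' in c:
        T=np.eye(4);T[:3,:3]=np.array(st['ee_rot']);T[:3,3]=st['tcp_pos']
        W=np.linalg.inv(T@np.array(c['mount']))
    else: W=np.array(c['world_to_cam'])
    p=W[:3,:3]@P+W[:3,3]; q=np.array([p[0],-p[1]]); z=-p[2]
    if 'mount' in c:
        n=np.linalg.norm(q); q=q/n*np.arctan2(n,z)
    else: q=q/z
    return q*[c['fx'],c['fy']]+[c['cx'],c['cy']]
def save(c,n): cv2.imwrite('pics/'+n,c['img'][:,:,::-1])
E
python3 - <<'E'
from h import *
s=sense(); print(s)
for n in ['top','scene']:
    c=capture(n); save(c,n+'0.png')
    print(n,{k:c[k] for k in c if k!='img'})
    for l,z in [('fixture',0),('bar_seat',.058),('hub_face',.066),('hub',.03),('bar',0),('shaft',.05),('shaft_head',.092),('stand',0),('reel',0),('jar',0),('brush',0),('screwdriver',0),('board',0),('collar',0),('spare_bar',0)]:
        for r in landmark_of(n,l)[:3]:
            print(l,round(r['score'],2),np.round(r['point'],1),atz(c,r['point'],z).round(4))
E
```

```text
pics
{'time_s': 0.0, 'joints': array([-5.61722891e+01,  2.20923708e+01,  3.80008195e-01, -2.92273039e-02,
       -6.84105559e+01, -1.48163523e+01]), 'joint_velocities': array([-0.00123295,  0.10136889, -0.10188756,  0.03361766, -0.07193404,
       -0.00071893]), 'effort': array([-3.69894478e-04, -3.90663278e+01,  1.87411362e+01,  4.22013894e+00,
        1.09484437e-02, -2.08379461e-04]), 'tcp_pos': array([ 0.20339958, -0.59028328,  0.19494365]), 'ee_rot': array([[-9.45515271e-01, -3.25576767e-01, -8.00246479e-04],
       [-3.25577738e-01,  9.45513062e-01,  2.04617850e-03],
       [ 9.04553173e-05,  2.19523546e-03, -9.99997586e-01]]), 'wrist_force': array([-0.02927304, -0.21800733,  0.45140487]), 'moment': array([0.00283896, 0.0312761 , 0.0157658 ]), 'gripper_force': 0.0, 'gripper_width': 1.002252676305824}
top {'fx': 401.3516658417557, 'fy': 401.3516658417557, 'cx': 284.7104716722978, 'cy': 209.52930088499443, 'world_to_cam': array([[ 0.00371708, -0.99982595,  0.01828235, -0.09608959],
       [ 0.99802419,  0.00485584,  0.06264291, -0.527483  ],
       [-0.06272079,  0.01801338,  0.9
[... 1981 characters left out ...]
.75 [388.2 299.5] [0.4625 0.2939 0.05  ]
shaft_head 0.78 [389.6 289.5] [0.4674 0.2923 0.092 ]
stand 0.82 [385.2 312.6] [0.4636 0.2976 0.    ]
stand 0.38 [214.6 154.8] [ 0.4712 -0.4758 -0.    ]
stand 0.27 [315.2 221.5] [ 0.4006 -0.0378  0.    ]
reel 0.67 [217.3 303. ] [0.7764 0.032  0.    ]
jar 0.74 [199.3 275.2] [ 0.7687 -0.068   0.    ]
brush 0.94 [175.  214.7] [ 0.7139 -0.3011  0.    ]
screwdriver 0.8 [317.1 222.7] [ 0.3993 -0.0309  0.    ]
board 0.6 [305.3 370.3] [0.714  0.2954 0.    ]
board 0.16 [317.6 220.9] [ 0.3934 -0.0356  0.    ]
collar 0.56 [255.8 348.6] [0.7712 0.1882 0.    ]
spare_bar 0.72 [386.3 302.1] [0.439  0.2781 0.    ]
spare_bar 0.64 [215.  155.8] [ 0.473  -0.4704  0.    ]
```

```bash
python3 - <<'E'
import cv2
a=cv2.imread('pics/top0.png'); cv2.imwrite('pics/top0c.png',cv2.resize(a[80:340,110:470],None,fx=2.2,fy=2.2,interpolation=cv2.INTER_CUBIC))
E
```

```text
(no output)
```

View pics/top0c.png

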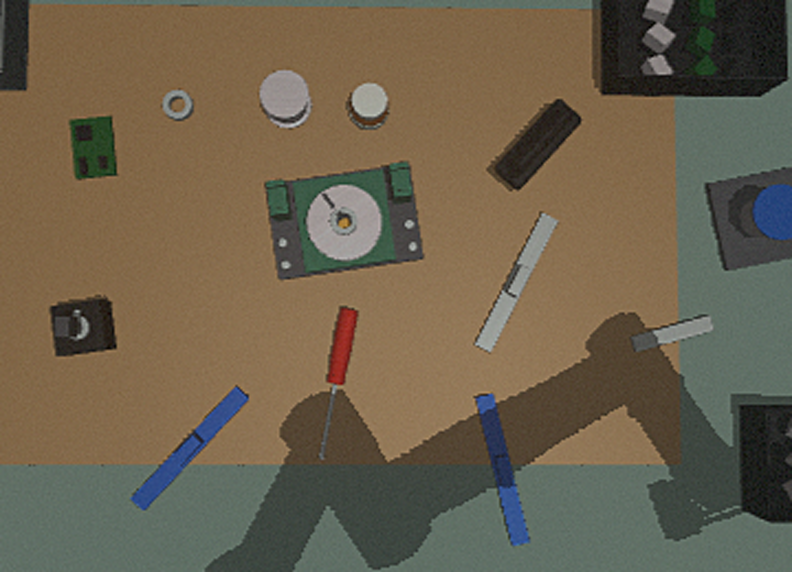

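The top view shows the steel bar at full-image (344,208), tilted about -26° from world x. The fixture is at (267,181) with its posts on the far side, the timing line pointing up-left, and the shaft stand at (146,228). Blue look-alikes are at (196,283) and (341,296).

```bash
cat >> h.py <<'E'
from scipy.spatial.transform import Rotation as Ro
def down(yaw): # tool y axis at world angle yaw deg, z down
    a=np.radians(yaw); y=np.array([np.cos(a),np.sin(a),0]); z=np.array([0,0,-1.]); return np.stack([np.cross(y,z),y,z],1)
def plan(pos,yaw,n,p0=None,R0=None):
    s=sense(); p=np.array(s['tcp_pos']) if p0 is None else np.array(p0); R=np.array(s['ee_rot']) if R0 is None else R0
    pos=np.array(pos); w=Ro.from_matrix(R.T@down(yaw)).as_rotvec()
    L=[];W=[]
    for k in range(n):
        d=(pos-p)/(n-k); l=np.round(R.T@d*1000,1); L.append(l.tolist()); p=p+R@l/1000
        r=np.round(w/n,4); W.append(r.tolist()); R=R@Ro.from_rotvec(r).as_matrix()
    print('step',np.linalg.norm(L[0]),np.degrees(np.linalg.norm(W[0])),'end',p.round(4)); print(L);print(W)
E
python3 - <<'E'
from h import *
c=capture('top')
for r in silhouettes('top','bar')[:4]:
    m=r['mask'].astype(np.uint8); cn=max(cv2.findContours(m,0,2)[0],key=cv2.contourArea)
    b=cv2.boxPoints(cv2.minAreaRect(cn)); print('bar',r['score'],r['point'],c['img'][r['mask']].mean(0)); P=np.array([atz(c,q,.008) for q in b]); print(P.round(4)); print(P.mean(0).round(4))
    for i in (0,1): d=P[i+1]-P[i]; print(np.linalg.norm(d).round(4),np.degrees(np.arctan2(d[1],d[0])))
w=capture('wrist'); print({k:w[k] for k in w if k!='img'})
plan([.535,-.277,.22],244,14)
E
```

```text
bar 0.88 [193.2, 284.3] [ 52.13897764  75.69968051 129.09584665]
[[0.2482 0.241  0.008 ]
 [0.3968 0.1044 0.008 ]
 [0.3781 0.0839 0.008 ]
 [0.2297 0.2206 0.008 ]]
[0.3132 0.1625 0.008 ]
0.2019 -42.5683485589036
0.0278 -132.49774787529975
bar 0.81 [343.1, 207.8] [136.26968174 137.69346734 131.75711893]
[[ 0.4537 -0.2106  0.008 ]
 [ 0.6301 -0.2994  0.008 ]
 [ 0.6166 -0.3266  0.008 ]
 [ 0.4404 -0.2375  0.008 ]]
[ 0.5352 -0.2685  0.008 ]
0.1975 -26.727774324302292
0.0304 -116.44442073726682
bar 0.71 [339.1, 294.5] [ 46.48121646  65.76028623 109.82110912]
[[ 0.3786 -0.2124  0.008 ]
 [ 0.3848 -0.2367  0.008 ]
 [ 0.1951 -0.2852  0.008 ]
 [ 0.1891 -0.261   0.008 ]]
[ 0.2869 -0.2488  0.008 ]
0.0251 -75.56305341896571
0.1958 -165.6674015146659
{'fx': 325.19226210127806, 'fy': 325.19226210127806, 'cx': 280.511468921766, 'cy': 207.1827582085767, 'mount': array([[ 6.45005006e-04,  9.52301277e-01,  3.05158750e-01,
         8.34236779e-02],
       [ 9.99999232e-01, -2.91322779e-04, -1.20454504e-03,
         1.28084316e-03],
       [-1.05819008e-03,  3.05159292e-01, -9.52300733e-01,
        -1.89125256e-01],
       [ 0.00000000e+00,  0.00000000e+00,  0.00000000e+00,
         1.00000000e+00]])}
step 32.668486343875806 9.642879692051755 end [ 0.535 -0.277  0.22 ]
[[-29.7, 13.5, -1.7], [-31.5, 8.3, -1.7], [-32.5, 2.9, -1.7], [-32.5, -2.5, -1.7], [-31.6, -8.0, -1.7], [-29.8, -13.1, -1.7], [-27.2, -18.0, -1.7], [-23.8, -22.3, -1.7], [-19.8, -25.9, -1.7], [-15.1, -28.9, -1.7], [-10.1, -31.0, -1.7], [-4.8, -32.3, -1.8], [0.7, -32.6, -1.7], [6.2, -32.0, -1.8]]
[[0.0, -0.0, -0.1683], [0.0, -0.0, -0.1683], [0.0, -0.0, -0.1683], [0.0, -0.0, -0.1683], [0.0, -0.0, -0.1683], [0.0, -0.0, -0.1683], [0.0, -0.0, -0.1683], [0.0, -0.0, -0.1683], [0.0, -0.0, -0.1683], [0.0, -0.0, -0.1683], [0.0, -0.0, -0.1683], [0.0, -0.0, -0.1683], [0.0, -0.0, -0.1683], [0.0, -0.0, -0.1683]]
```

Request:
step_arm:
  linear:
    - [-29.7,13.5,-1.7]
    - [-31.5,8.3,-1.7]
    - [-32.5,2.9,-1.7]
    - [-32.5,-2.5,-1.7]
    - [-31.6,-8.0,-1.7]
    - [-29.8,-13.1,-1.7]
    - [-27.2,-18.0,-1.7]
    - [-23.8,-22.3,-1.7]
    - [-19.8,-25.9,-1.7]
    - [-15.1,-28.9,-1.7]
  delta_rot:
    - [0,0,-0.1683]
    - [0,0,-0.1683]
    - [0,0,-0.1683]
    - [0,0,-0.1683]
    - [0,0,-0.1683]
    - [0,0,-0.1683]
    - [0,0,-0.1683]
    - [0,0,-0.1683]
    - [0,0,-0.1683]
    - [0,0,-0.1683]
  grip: [87,87,87,87,87,87,87,87,87,87]

```text
time_s: 3.0
tcp_pos: [0.4411, -0.366, 0.2133]
ee_rot: [[0.435, -0.901, 0.0], [-0.901, -0.435, -0.0], [0.0, -0.0, -1.0]]
wrist_force: [-0.4, -0.5, -0.5]
gripper_width: 0.997
gripper_force: 0.0
```

Request:
step_arm:
  linear:
    - [-10.1,-31.0,-1.7]
    - [-4.8,-32.3,-1.8]
    - [0.7,-32.6,-1.7]
    - [6.2,-32.0,-1.8]
    - [0,0,0]
    - [0,0,0]
  delta_rot:
    - [0,0,-0.1683]
    - [0,0,-0.1683]
    - [0,0,-0.1683]
    - [0,0,-0.1683]
    - [0,0,0]
    - [0,0,0]
  grip: [87,87,87,87,87,87]

```text
time_s: 3.75
tcp_pos: [0.5346, -0.2771, 0.2199]
ee_rot: [[0.898, -0.439, -0.001], [-0.439, -0.898, 0.0], [-0.001, 0.0, -1.0]]
wrist_force: [-0.3, 0.7, 0.2]
gripper_width: 1.001
gripper_force: 0.0
```

```bash
python3 - <<'E'
from h import *
s=sense(); print(s['joints'],s['tcp_pos'])
w=capture('wrist'); save(w,'w1.png')
for r in silhouettes('wrist','bar')[:3]:
    m=r['mask'].astype(np.uint8); cn=max(cv2.findContours(m,0,1)[0],key=cv2.contourArea)[:,0,:]
    P=np.array([atz(w,q,.010,s)[:2] for q in cn]).astype(np.float32); q=cv2.minAreaRect(P*1000); print('bar',r['score'],r['point'],q)
for r in landmark_of('wrist','bar')[:3]: print(r,atz(w,r['point'],0,s))
np.save('w1.npy',np.array([s['tcp_pos']]))
E
```

```text
[-1.20027493e+01  1.89620736e+01 -7.06491724e-01  3.20830524e-03
 -7.03639687e+01  7.59500922e+01] [ 0.53463608 -0.27705687  0.21992266]
bar 0.97 [278.1, 173.4] ((533.99267578125, -269.0821838378906), (26.297710418701172, 199.23513793945312), 62.45951461791992)
bar 0.75 [334.2, 326.8] ((264.54034423828125, -252.99734497070312), (89.44786071777344, 30.983104705810547), 14.438342094421387)
bar 0.18 [65.0, 97.4] ((774.8445434570312, -55.13811492919922), (93.63904571533203, 51.45621871948242), 57.49874496459961)
{'point': [336.0, 320.6], 'score': 0.82} [ 0.28569232 -0.25092607  0.        ]
{'point': [276.8, 178.0], 'score': 0.65} [ 0.53055146 -0.26769226  0.        ]
```

View pics/w1.png

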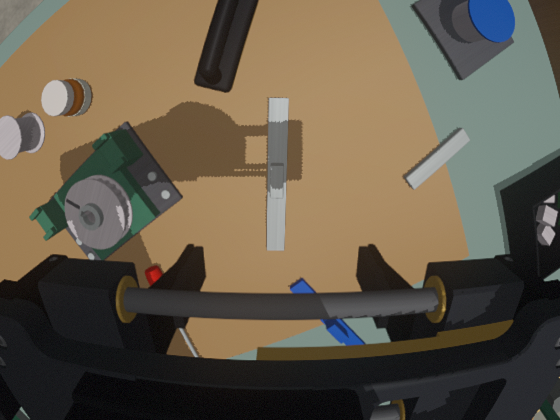

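The wrist view shows the steel bar with its block at (277,175), in line with the tool, and the blue bar at (335,320). I'm descending to the block.

```bash
python3 - <<'E'
from h import *
plan([.534,-.269,.0125],242.8,5)
E
```

```text
step 41.534804682338404 0.22345354010102106 end [ 0.5341 -0.269   0.0125]
[[-0.8, -1.5, 41.5], [-0.8, -1.5, 41.5], [-0.8, -1.5, 41.5], [-0.9, -1.5, 41.6], [-0.8, -1.6, 41.5]]
[[0.0, 0.0, 0.0039], [0.0, 0.0, 0.0039], [0.0, 0.0, 0.0039], [0.0, 0.0, 0.0039], [0.0, 0.0, 0.0039]]
```

Request:
step_arm:
  linear:
    - [-0.8,-1.5,41.5]
    - [-0.8,-1.5,41.5]
    - [-0.8,-1.5,41.5]
    - [-0.8,-1.5,41.5]
    - [-0.8,-1.5,31.5]
    - [0,0,10]
  delta_rot:
    - [0,0,0.004]
    - [0,0,0.004]
    - [0,0,0.004]
    - [0,0,0.004]
    - [0,0,0.004]
    - [0,0,0]
  grip: [87,87,87,87,87,60]

```text
time_s: 4.65
tcp_pos: [0.533, -0.2687, 0.0107]
ee_rot: [[0.889, -0.457, -0.004], [-0.457, -0.889, 0.001], [-0.004, 0.001, -1.0]]
wrist_force: [0.3, 0.4, 1.1]
gripper_width: 0.948
gripper_force: 0.0
```

Request:
step_arm:
  linear:
    - [0,0,0]
    - [0,0,0]
    - [0,0,0]
    - [0,0,0]
    - [0,0,0]
    - [0,0,0]
    - [0,0,0]
    - [0,0,0]
  delta_rot:
    - [0,0,0]
    - [0,0,0]
    - [0,0,0]
    - [0,0,0]
    - [0,0,0]
    - [0,0,0]
    - [0,0,0]
    - [0,0,0]
  grip: [30,10,8,8,8,8,8,8]

```text
time_s: 5.65
tcp_pos: [0.5347, -0.2685, 0.0125]
ee_rot: [[0.89, -0.456, -0.0], [-0.456, -0.89, 0.0], [-0.0, 0.0, -1.0]]
wrist_force: [-0.6, 0.3, 0.6]
gripper_width: 0.116
gripper_force: 0.0
```

```bash
python3 - <<'E'
from h import *
s=sense(); print(s['gripper_width'])
w=capture('wrist'); save(w,'w2.png')
E
```

```text
0.11552265561154325
```

View pics/w2.png

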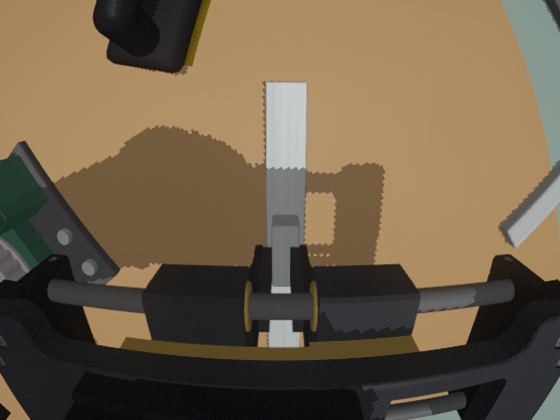

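The fingers stand astride the block (block end at (286,215), fingers near (262,280) and (305,280)), but with no grip force yet. I'll close further.

Request:
step_arm:
  linear:
    - [0,0,0]
    - [0,0,0]
    - [0,0,0]
  delta_rot:
    - [0,0,0]
    - [0,0,0]
    - [0,0,0]
  grip: [0,0,0]

```text
time_s: 6.08
tcp_pos: [0.5347, -0.2685, 0.0125]
ee_rot: [[0.89, -0.456, -0.0], [-0.456, -0.89, 0.0], [-0.0, 0.0, -1.0]]
wrist_force: [0.3, -0.5, 0.0]
gripper_width: 0.008
gripper_force: 0.0
```

```bash
python3 - <<'E'
from h import *
s=sense(); w=capture('wrist'); R=np.array(s['ee_rot']);p=np.array(s['tcp_pos'])
def T(px,z): 
    q=atz(w,px,z,s); return q.round(4),((q-p)@R*1000).round(1)
print('bar far end',T((267,82),.010),T((306,82),.010))
print('block far',T((286,215),.032),T((286,222),.032))
print('mid',T((286,285),.032))
print('tcp at',proj(w,p,s),'grasp',proj(w,p-R[:,2]*.019,s))
save(w,'w3.png')
E
```

```text
bar far end (array([ 0.6267, -0.3049,  0.01  ]), array([98.4, -9.5,  2.5])) (array([ 0.6165, -0.325 ,  0.01  ]), array([98.5, 13. ,  2.5]))
block far (array([ 0.5565, -0.2811,  0.032 ]), array([ 25.1,   1.4, -19.5])) (array([ 0.5528, -0.2793,  0.032 ]), array([ 21. ,   1.4, -19.5]))
mid (array([ 0.5163, -0.2609,  0.032 ]), array([-19.9,   1.7, -19.5]))
tcp at [283.14695879 242.25343718] grasp [283.36059148 255.48172648]
```

View pics/w3.png

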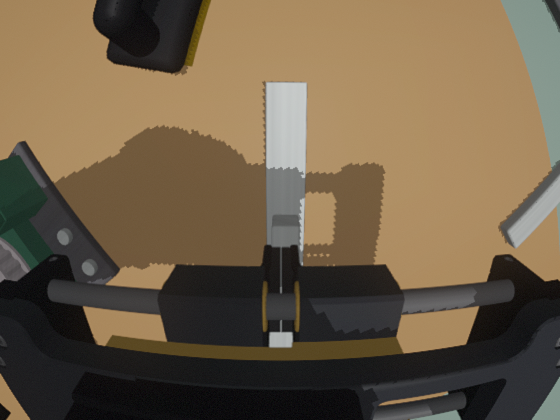

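```bash
python3 - <<'E'
import cv2,numpy as np
a=[cv2.resize(cv2.imread(f'pics/w{i}.png')[195:355,215:350],None,fx=2.9,fy=2.9,interpolation=cv2.INTER_CUBIC) for i in (2,3)]
b=np.hstack(a); b=np.clip(b.astype(float)*1.8,0,255).astype(np.uint8); cv2.imwrite('pics/z.png',b); print(b.shape)
E
```

```text
(464, 784, 3)
```

View pics/z.png

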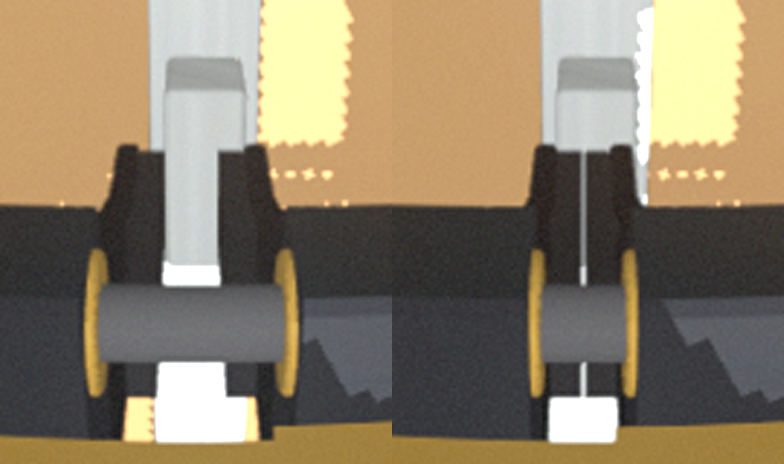

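The fingers pass over the block's top in the picture, so the tips are higher than I assumed. I'll check the tip height against the projection.

```bash
python3 - <<'E'
from h import *
s=sense(); w=capture('wrist'); R=np.array(s['ee_rot']);p=np.array(s['tcp_pos'])
for x in (0,.0095,-.0095):
  print(x,[proj(w,p+R@[x,0,-z],s).round(0).tolist() for z in (0,.01,.02,.03,.04,.05)])
# bar plane height from width 24 at far end and block width 16
for z in (.010,0,-.01,-.02):
  a=atz(w,(267,82),z,s);b=atz(w,(306,82),z,s); print(z,np.linalg.norm(a-b))
print(silhouettes('scene','bar') and '')
c=capture('scene'); print('tcp in scene',proj(c,p),'shape'); cv2.imwrite('pics/sc.png',cv2.resize(c['img'][110:290,140:360,::-1],None,fx=3.3,fy=3.3,interpolation=cv2.INTER_CUBIC))
E
```

```text
0 [[283.0, 242.0], [283.0, 249.0], [283.0, 256.0], [284.0, 264.0], [284.0, 273.0], [284.0, 283.0]]
0.0095 [[283.0, 228.0], [283.0, 235.0], [283.0, 241.0], [284.0, 249.0], [284.0, 257.0], [284.0, 266.0]]
-0.0095 [[283.0, 256.0], [283.0, 263.0], [283.0, 271.0], [283.0, 279.0], [284.0, 288.0], [284.0, 299.0]]
0.01 0.02251448569839426
0 0.023689319893696964
-0.01 0.024864154088999717
-0.02 0.026038988284302473

tcp in scene [232.42701438 193.25297247] shape
```

View pics/sc.png

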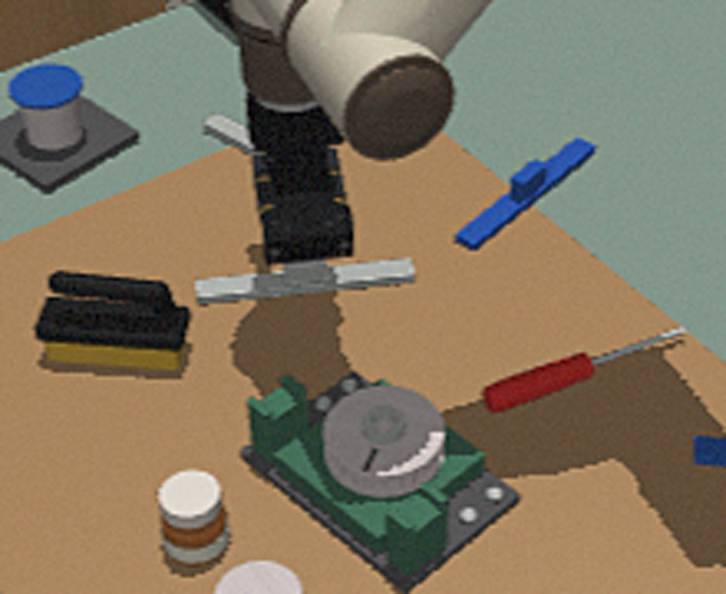

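The scene view shows the shut fingertips (crop (305,262)) hovering over the bar's block. The stated TCP projects lower, at (305,275), so the real tips sit about 25 mm behind the reported TCP. I'll open, go down 22 mm, and let the closing width tell me which part is held.

Request:
step_arm:
  linear:
    - [0,0,0]
    - [0,0,0]
    - [0,0,0]
    - [0,0,0]
    - [0,0,0]
    - [0,1.5,8]
    - [0,0,8]
    - [0,0,6]
    - [0,0,0]
  delta_rot:
    - [0,0,0]
    - [0,0,0]
    - [0,0,0]
    - [0,0,0]
    - [0,0,0]
    - [0,0,0]
    - [0,0,0]
    - [0,0,0]
    - [0,0,0]
  grip: [45,45,45,45,45,45,45,45,45]

```text
time_s: 7.4
tcp_pos: [0.5335, -0.2697, -0.0104]
ee_rot: [[0.89, -0.456, -0.002], [-0.456, -0.89, 0.0], [-0.002, 0.0, -1.0]]
wrist_force: [-0.2, -0.1, -0.6]
gripper_width: 0.516
gripper_force: 0.0
```

Request:
step_arm:
  linear:
    - [0,0,0]
    - [0,0,0]
    - [0,0,0]
    - [0,0,0]
    - [0,0,0]
  delta_rot:
    - [0,0,0]
    - [0,0,0]
    - [0,0,0]
    - [0,0,0]
    - [0,0,0]
  grip: [0,0,0,0,0]

```text
time_s: 8.02
tcp_pos: [0.5341, -0.27, -0.0092]
ee_rot: [[0.89, -0.456, 0.0], [-0.456, -0.89, -0.0], [0.0, 0.0, -1.0]]
wrist_force: [-0.8, -1.6, 1.9]
gripper_width: 0.182
gripper_force: 30.0
```

The block is held: width 0.182 equals 16 mm, with 30 N. I'm lifting and moving beside the fixture at its yaw to look.

```bash
python3 - <<'E'
from h import *
s=sense(); p=np.array(s['tcp_pos'])
plan([.565,-.05,.15],188.3,8,p0=p+[0,0,.1])
E
```

```text
step 28.705574371539754 6.818197762056796 end [ 0.565 -0.05   0.15 ]
[[-9.1, -26.2, -7.4], [-12.2, -25.0, -7.4], [-15.0, -23.3, -7.4], [-17.7, -21.4, -7.4], [-20.1, -19.2, -7.4], [-22.2, -16.6, -7.4], [-24.1, -13.9, -7.4], [-25.5, -10.9, -7.4]]
[[-0.0, -0.0, 0.119], [-0.0, -0.0, 0.119], [-0.0, -0.0, 0.119], [-0.0, -0.0, 0.119], [-0.0, -0.0, 0.119], [-0.0, -0.0, 0.119], [-0.0, -0.0, 0.119], [-0.0, -0.0, 0.119]]
```

Request:
step_arm:
  linear:
    - [0,0,-25]
    - [0,0,-35]
    - [0,0,-40]
    - [-9.1,-26.2,-7.4]
    - [-12.2,-25,-7.4]
    - [-15,-23.3,-7.4]
    - [-17.7,-21.4,-7.4]
    - [-20.1,-19.2,-7.4]
    - [-22.2,-16.6,-7.4]
    - [-24.1,-13.9,-7.4]
  delta_rot:
    - [0,0,0]
    - [0,0,0]
    - [0,0,0]
    - [0,0,0.119]
    - [0,0,0.119]
    - [0,0,0.119]
    - [0,0,0.119]
    - [0,0,0.119]
    - [0,0,0.119]
    - [0,0,0.119]
  grip: [0,0,0,0,0,0,0,0,0,0]

```text
time_s: 9.28
tcp_pos: [0.5601, -0.0762, 0.1413]
ee_rot: [[0.257, -0.966, -0.003], [-0.966, -0.257, 0.001], [-0.001, 0.002, -1.0]]
wrist_force: [1.0, 0.3, -3.4]
gripper_width: 0.177
gripper_force: 30.0
```

Request:
step_arm:
  linear:
    - [-25.5,-10.9,-7.4]
    - [0,0,0]
    - [0,0,0]
  delta_rot:
    - [0,0,0.119]
    - [0,0,0]
    - [0,0,0]
  grip: [0,0,0]

```text
time_s: 9.65
tcp_pos: [0.564, -0.0499, 0.1487]
ee_rot: [[0.145, -0.989, -0.002], [-0.989, -0.145, 0.0], [-0.001, 0.002, -1.0]]
wrist_force: [0.0, 0.0, -3.9]
gripper_width: 0.182
gripper_force: 30.0
```

```bash
python3 - <<'E'
from h import *
s=sense(); print(s['joints'],s['tcp_pos'],s['gripper_width'])
w=capture('wrist'); save(w,'w4.png')
import pickle; pickle.dump((s,w),open('w4.pkl','wb'))
for l,z in (('hub_face',.066),('bar_seat',.058),('fixture',0),('hub',.03)):
  for r in landmark_of('wrist',l)[:2]: print(l,r,atz(w,r['point'],z,s).round(4))
c=capture('top'); save(c,'top4.png')
for l,z in (('hub_face',.066),('bar_seat',.058)):
  for r in landmark_of('top',l)[:2]: print(l,r,atz(c,r['point'],z).round(4))
cv2.imwrite('pics/w4b.png',cv2.resize(w['img'][:,:,::-1],(800,600),interpolation=cv2.INTER_CUBIC))
E
```

```text
[ 1.13128533e+01  1.86496476e+01 -1.18453450e+01 -4.24406025e-02
 -5.96347035e+01 -2.93441045e+00] [ 0.56403408 -0.04991254  0.14872705] 0.18242206770377256
hub_face {'point': [233.6, 207.2], 'score': 0.9} [ 0.6048 -0.0394  0.066 ]
bar_seat {'point': [188.2, 205.9], 'score': 0.63} [ 0.6483 -0.0317  0.058 ]
fixture {'point': [112.1, 325.5], 'score': 0.44} [0.7775 0.191  0.    ]
hub {'point': [236.2, 197.6], 'score': 0.66} [ 0.607  -0.0374  0.03  ]
hub_face {'point': [278.2, 127.1], 'score': 0.7} [ 0.7582 -0.0737  0.066 ]
bar_seat {'point': [414.3, 232.1], 'score': 0.72} [ 0.4634 -0.4585  0.058 ]
```

View pics/w4b.png

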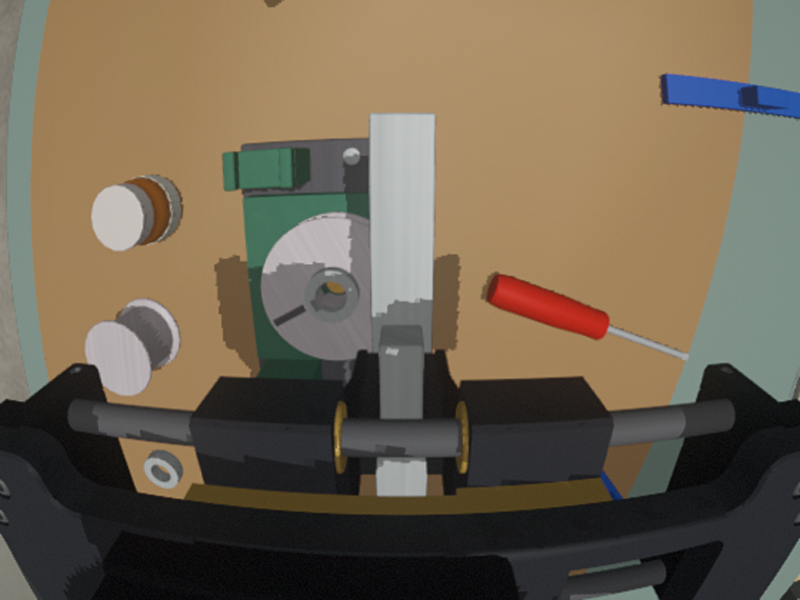

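The wrist picture shows the bar held straight, the boss at full-image (232,204) and the timing line at (204,221). The near post's notch is at about (187,118). I'll fit the fixture model to these edges.

```bash
cat > fit.py <<'E'
from h import *
import pickle
from scipy.optimize import differential_evolution
from scipy.ndimage import map_coordinates
s,w=pickle.load(open('w4.pkl','rb'))
g=cv2.GaussianBlur(cv2.cvtColor(w['img'],cv2.COLOR_RGB2LAB).astype(np.float32),(0,0),1.2)
gx=np.stack([cv2.Sobel(g[:,:,i],cv2.CV_32F,1,0) for i in range(3)]);gy=np.stack([cv2.Sobel(g[:,:,i],cv2.CV_32F,0,1) for i in range(3)])
def edge(P):
    q=np.array([proj(w,p,s) for p in P]); t=np.gradient(q,axis=0); n=np.stack([-t[:,1],t[:,0]],1)/np.linalg.norm(t,axis=1)[:,None]
    c=[q[:,1],q[:,0]]; v=sum(np.abs(map_coordinates(gx[i],c,order=1)*n[:,0]+map_coordinates(gy[i],c,order=1)*n[:,1]) for i in range(3))
    return np.minimum(v,60).mean()
def seg(a,b): return np.linspace(a,b,25)
def circ(r,z,a0,a1): a=np.radians(np.linspace(a0,a1,40)); return np.stack([r*np.cos(a),r*np.sin(a),z+0*a],1)
def tf(p): 
    c,s_=np.cos(p[2]),np.sin(p[2]); R=np.array([[c,-s_,0],[s_,c,0],[0,0,1]]); return lambda P:P@R.T+[p[0],p[1],0]
S=[(seg([60,-60,30],[60,20,30]),1),(seg([58,-60,30],[0,-60,30]),1),(seg([56,-92,68],[56,-68,68]),.7),(seg([28,-92,68],[28,-68,68]),.7),(seg([56,-68,58],[28,-68,58]),.7),(seg([56,-92,58],[28,-92,58]),.7),(circ(17,66,0,360),1),(circ(10,66,0,360),.7),(circ(48,56,-60,60),1)]
S=[(a/1000,b) for a,b in S]
def f(p): T=tf(p); return -sum(b*edge(T(a)) for a,b in S)
r=differential_evolution(f,[(.59,.625),(-.06,-.025),(.05,.25)],seed=1,maxiter=25,popsize=10)
p=r.x; T=tf(p); print('fixture',p[:2].round(4),np.degrees(p[2]),r.fun,[round(float(edge(T(a)))) for a,b in S])
print('seat',T(np.array([[.042,0,.058]])).round(4))
gray=w['img'].mean(2); A=np.radians(np.arange(0,360,2)); v=[]
for a in A:
    P=[[p[0]+rr*np.cos(a),p[1]+rr*np.sin(a),.056] for rr in np.linspace(.026,.044,12)]; q=np.array([proj(w,x,s) for x in P]); v.append(map_coordinates(gray,[q[:,1],q[:,0]],order=1).max())
v=np.array(v); i=np.argsort(v)[:8]; print('dark',np.degrees(A[i]),v[i].round())
# bar in hand: far edge ends
im=w['img'].copy()
for a,b in S:
    for x in T(a): u=proj(w,x,s).round().astype(int); im[u[1],u[0]]=[255,0,0]
cv2.imwrite('pics/fit.png',cv2.resize(im[80:270,150:310,::-1],None,fx=3.1,fy=3.1,interpolation=cv2.INTER_NEAREST))
E
python3 fit.py
```

```text
fixture [ 0.606  -0.0402] 9.788425163519374 -340.91005770817463 [18, 60, 58, 20, 60, 60, 34, 45, 59]
seat [[ 0.6474 -0.0331  0.058 ]]
dark [38. 36. 40. 34. 42. 78. 76. 84.] [ 56.  58.  72.  92. 117. 118. 118. 118.]
```

View pics/fit.png

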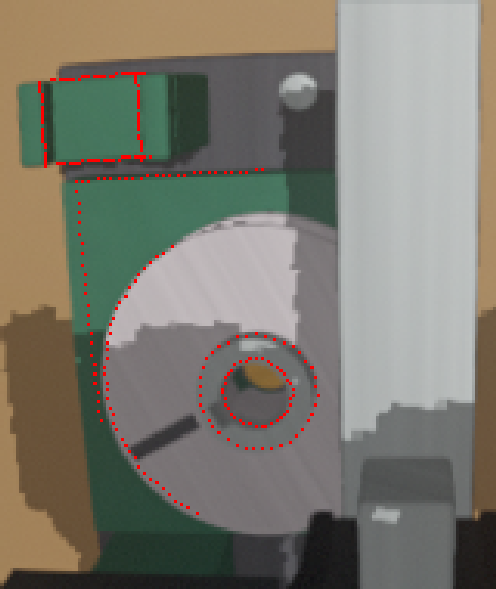

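```bash
python3 - <<'E'
from h import *
import pickle
s0,w=pickle.load(open('w4.pkl','rb')); R=np.array(s0['ee_rot']);p=np.array(s0['tcp_pos'])
g=w['img'].mean(2)
for r in (120,140,160):
    d=np.diff(g[r]); print(r,[(int(i),int(d[i])) for i in np.argsort(-abs(d)) if 240<i<320][:4])
for px in ((259,140),(305,140)): print(((atz(w,px,.168,s0)-p)@R*1000).round(1))
plan([.6477,-.0346,.085],189.8,5)
E
```

```text
120 [(258, 49), (257, 49), (303, -34), (259, 17)]
140 [(258, 54), (257, 32), (303, -31), (259, 24)]
160 [(258, 40), (244, -37), (303, -34), (259, 31)]
[ 65.2 -11.9 -19.3]
[ 65.2  12.1 -19.3]
step 21.192923347193044 0.30366763141933634 end [ 0.6477 -0.0346  0.085 ]
[[-0.7, -16.8, 12.9], [-0.6, -16.9, 12.9], [-0.5, -16.8, 12.9], [-0.5, -16.9, 13.0], [-0.4, -16.8, 12.9]]
[[0.0, 0.0, -0.0053], [0.0, 0.0, -0.0053], [0.0, 0.0, -0.0053], [0.0, 0.0, -0.0053], [0.0, 0.0, -0.0053]]
```

Request:
step_arm:
  linear:
    - [-0.7,-16.8,12.9]
    - [-0.6,-16.9,12.9]
    - [-0.5,-16.8,12.9]
    - [-0.5,-16.9,13.0]
    - [-0.4,-16.8,12.9]
    - [0,0,0]
    - [0,0,0]
  delta_rot:
    - [0,0,-0.0053]
    - [0,0,-0.0053]
    - [0,0,-0.0053]
    - [0,0,-0.0053]
    - [0,0,-0.0053]
    - [0,0,0]
    - [0,0,0]
  grip: [0,0,0,0,0,0,0]

```text
time_s: 10.92
tcp_pos: [0.6475, -0.0343, 0.0853]
ee_rot: [[0.171, -0.985, -0.0], [-0.985, -0.171, -0.0], [0.0, 0.0, -1.0]]
wrist_force: [0.2, -0.8, -3.8]
gripper_width: 0.183
gripper_force: 30.0
```

```bash
python3 - <<'E'
from h import *
s=sense(); p=np.array(s['tcp_pos']);R=np.array(s['ee_rot'])
print(((np.array([.6477,-.0346,.0488])-p)@R*1000).round(1), Ro.from_matrix(R.T@down(189.8)).as_rotvec().round(4))
w=capture('wrist'); cv2.imwrite('pics/w5.png',cv2.resize(w['img'][40:290,130:420,::-1],None,fx=2.4,fy=2.4))
import pickle; pickle.dump((s,w),open('w5.pkl','wb'))
E
```

```text
[ 0.3 -0.2 36.5] [ 0.0004 -0.0001  0.0005]
```

Request:
step_arm:
  linear:
    - [0.3,-0.2,14]
    - [0,0,10]
    - [0,0,6]
    - [0,0,4]
    - [0,0,2]
    - [0,0,0]
  delta_rot:
    - [0,0,0]
    - [0,0,0]
    - [0,0,0]
    - [0,0,0]
    - [0,0,0]
    - [0,0,0]
  grip: [0,0,0,0,0,0]

```text
time_s: 11.72
tcp_pos: [0.6483, -0.034, 0.0495]
ee_rot: [[0.171, -0.985, 0.001], [-0.985, -0.171, 0.0], [-0.0, -0.001, -1.0]]
wrist_force: [-1.3, 1.3, -0.0]
gripper_width: 0.176
gripper_force: 30.0
```

The bar's weight is off the wrist at the expected height, so it is seated. I'm releasing and lifting.

Request:
step_arm:
  linear:
    - [0,0,0]
    - [0,0,0]
    - [0,0,0]
    - [0,0,0]
    - [0,0,-15]
    - [0,0,-40]
    - [0,0,-50]
    - [0,0,-40]
    - [0,0,0]
  delta_rot:
    - [0,0,0]
    - [0,0,0]
    - [0,0,0]
    - [0,0,0]
    - [0,0,0]
    - [0,0,0]
    - [0,0,0]
    - [0,0,0]
    - [0,0,0]
  grip: [32,32,32,32,32,60,87,87,87]

```text
time_s: 12.85
tcp_pos: [0.6506, -0.0344, 0.2003]
ee_rot: [[0.171, -0.985, 0.011], [-0.985, -0.171, 0.001], [0.001, -0.011, -1.0]]
wrist_force: [0.2, -0.3, 0.6]
gripper_width: 0.735
gripper_force: 0.0
```

```bash
python3 - <<'E'
from h import *
s=sense(); print(s['tcp_pos'],s['time_s'])
w=capture('wrist')
r=silhouettes('wrist','bar')[0]; cn=max(cv2.findContours(r['mask'].astype(np.uint8),0,1)[0],key=cv2.contourArea)[:,0,:]
P=np.array([atz(w,q,.068,s)[:2] for q in cn]).astype(np.float32); print(r['score'],cv2.minAreaRect(P*1000))
a=cv2.resize(w['img'][40:330,120:400,::-1],None,fx=2,fy=2); 
cv2.imwrite('pics/w6.png',a)
plan([.462,.29,.20],227,10)
E
```

```text
[ 0.65062765 -0.03436557  0.20029946] 12.85
0.89 ((379.4873046875, -218.57028198242188), (104.66423797607422, 21.182695388793945), 13.515652656555176)
step 37.36442157989335 3.7185137469917957 end [0.462  0.2901 0.2   ]
[[-35.1, 12.8, -0.5], [-35.9, 10.5, -0.5], [-36.5, 8.1, -0.5], [-36.9, 5.7, -0.5], [-37.2, 3.3, -0.5], [-37.4, 0.9, -0.5], [-37.4, -1.5, -0.4], [-37.2, -3.9, -0.5], [-36.8, -6.3, -0.4], [-36.4, -8.7, -0.5]]
[[-0.0002, -0.0, -0.0649], [-0.0002, -0.0, -0.0649], [-0.0002, -0.0, -0.0649], [-0.0002, -0.0, -0.0649], [-0.0002, -0.0, -0.0649], [-0.0002, -0.0, -0.0649], [-0.0002, -0.0, -0.0649], [-0.0002, -0.0, -0.0649], [-0.0002, -0.0, -0.0649], [-0.0002, -0.0, -0.0649]]
```

View pics/w6.png

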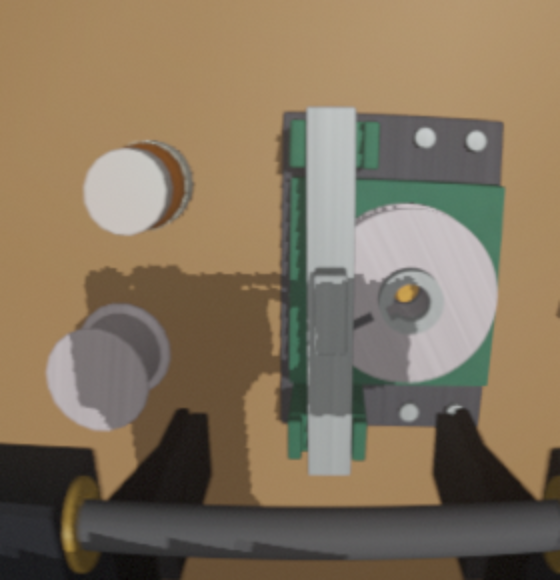

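The bar sits in both notches (crop (330,290)), evenly overhanging both posts. Next I go to the shaft stand.

Request:
step_arm:
  linear:
    - [-35.1,12.8,-0.5]
    - [-35.9,10.5,-0.5]
    - [-36.5,8.1,-0.5]
    - [-36.9,5.7,-0.5]
    - [-37.2,3.3,-0.5]
    - [-37.4,0.9,-0.5]
    - [-37.4,-1.5,-0.4]
    - [-37.2,-3.9,-0.5]
    - [-36.8,-6.3,-0.4]
    - [-36.4,-8.7,-0.5]
  delta_rot:
    - [0,0,-0.065]
    - [0,0,-0.065]
    - [0,0,-0.065]
    - [0,0,-0.065]
    - [0,0,-0.065]
    - [0,0,-0.065]
    - [0,0,-0.065]
    - [0,0,-0.065]
    - [0,0,-0.065]
    - [0,0,-0.065]
  grip: [87,87,87,87,87,87,87,87,87,87]

```text
time_s: 14.2
tcp_pos: [0.4605, 0.2902, 0.1977]
ee_rot: [[0.734, -0.679, -0.002], [-0.679, -0.734, -0.002], [-0.0, 0.003, -1.0]]
wrist_force: [0.5, 0.6, -0.2]
gripper_width: 1.001
gripper_force: 0.0
```

Request:
step_arm:
  linear:
    - [0,0,0]
    - [0,0,0]
    - [0,0,0]
  delta_rot:
    - [0,0,0]
    - [0,0,0]
    - [0,0,0]
  grip: [87,87,87]

```text
time_s: 14.58
tcp_pos: [0.4621, 0.2889, 0.1985]
ee_rot: [[0.731, -0.682, -0.001], [-0.682, -0.731, -0.001], [0.0, 0.001, -1.0]]
wrist_force: [0.1, -0.4, 0.7]
gripper_width: 0.999
gripper_force: 0.0
```

```bash
python3 - <<'E'
from h import *
import pickle
s=sense(); print(s['tcp_pos'],s['joints'].round(1))
w=capture('wrist'); pickle.dump((s,w),open('w7.pkl','wb'))
for l,z in (('shaft',.05),('shaft_head',.092),('stand',0)):
  for r in landmark_of('wrist',l)[:2]: print(l,r,atz(w,r['point'],z,s).round(4)); q=r['point']
u,v=[int(x) for x in landmark_of('wrist','shaft')[0]['point']]
print(u,v); x0=max(u-50,0);y0=max(v-50,0); cr=w['img'][y0:y0+100,x0:x0+100,::-1]; print(x0,y0)
cr=np.clip(cr.astype(float)*1.6,0,255).astype(np.uint8); cv2.imwrite('pics/w7.png',cv2.resize(cr,None,fx=6,fy=6,interpolation=cv2.INTER_CUBIC))
E
```

```text
[0.46211647 0.28886602 0.19853995] [ 49.1  14.2 -10.6   0.  -65.3  -2.1]
shaft {'point': [268.4, 185.0], 'score': 0.59} [0.4721 0.2993 0.05  ]
shaft_head {'point': [268.8, 195.4], 'score': 0.81} [0.471  0.2977 0.092 ]
stand {'point': [270.1, 177.4], 'score': 0.75} [0.4698 0.301  0.    ]
268 185
218 135
```

View pics/w7.png

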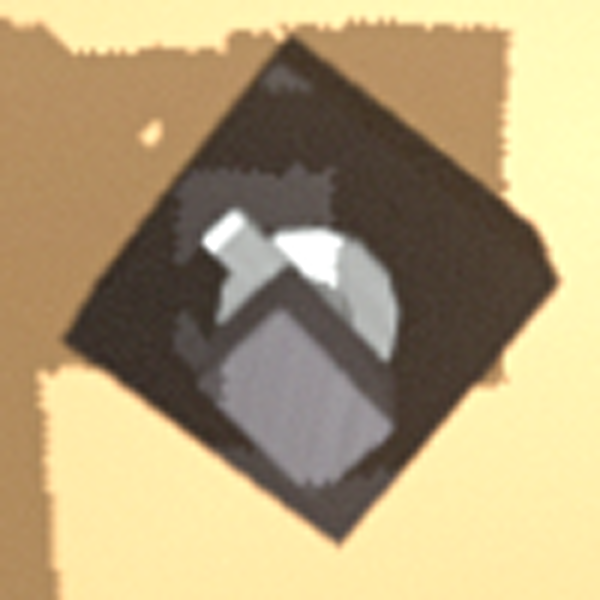

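The picture shows the head's top face at crop (305,395), its long side running from upper left to lower right. The collar's tab points to upper left at (225,230), so the key is on that side. I'll fit the pose.

```bash
cat > fit2.py <<'E'
import re
src=open('fit.py').read().split("S=[(seg")[0].replace('w4.pkl','w7.pkl'); exec(src)
px=lambda u,v:(218+u/6,135+v/6)
C=[atz(w,px(*q),.108,s)[:2] for q in ((285,308),(393,428),(315,487),(205,375))]; C=np.array(C); print((C.mean(0)).round(4),[np.linalg.norm(C[i]-C[i-1]).round(4) for i in range(4)])
d=C[0]-C[1]; print('yaw(tab side)',np.degrees(np.arctan2(d[1],d[0]))); t=atz(w,px(220,226),.056,s)[:2]-C.mean(0); print('tab',t,np.degrees(np.arctan2(t[1],t[0])))
y0=np.arctan2(d[1],d[0])
S=[(seg([13,9,108],[-13,9,108]),1),(seg([13,-9,108],[-13,-9,108]),1),(seg([13,9,108],[13,-9,108]),1),(seg([-13,9,108],[-13,-9,108]),1),(seg([23,-4,56],[23,4,56]),.5)]
S=[(a/1000,b) for a,b in S]
def f(p): T=tf(p); return -sum(b*edge(T(a)) for a,b in S)
m=C.mean(0)
r=differential_evolution(f,[(m[0]-.006,m[0]+.006),(m[1]-.006,m[1]+.006),(y0-.2,y0+.2)],seed=1,maxiter=25,popsize=10); p=r.x;T=tf(p)
print('shaft',p[:2].round(4),np.degrees(p[2]),[round(float(edge(T(a)))) for a,b in S])
E
python3 fit2.py
```

```text
[0.4701 0.2989] [np.float64(0.0159), np.float64(0.0246), np.float64(0.0151), np.float64(0.0241)]
yaw(tab side) -2.2719689856693845
tab [0.0222704  0.00059744] 1.5366729011256821
shaft [0.4706 0.2992] 0.9165997511965541 [57, 58, 55, 56, 60]
```

```bash
python3 - <<'E'
from h import *
plan([.4706,.2992,.13],270.9,5)
E
```

```text
step 14.04314779527724 8.777713421404211 end [0.4706 0.2992 0.13  ]
[[-0.1, -2.6, 13.8], [0.3, -2.6, 13.8], [0.7, -2.5, 13.8], [1.0, -2.4, 13.8], [1.4, -2.2, 13.8]]
[[0.0, -0.0, -0.1532], [0.0, -0.0, -0.1532], [0.0, -0.0, -0.1532], [0.0, -0.0, -0.1532], [0.0, -0.0, -0.1532]]
```

Request:
step_arm:
  linear:
    - [-0.1,-2.6,13.8]
    - [0.3,-2.6,13.8]
    - [0.7,-2.5,13.8]
    - [1.0,-2.4,13.8]
    - [1.4,-2.2,13.8]
    - [0,0,30]
    - [0,0,30]
    - [0,0,22]
    - [0,0,0]
  delta_rot:
    - [0,0,-0.1532]
    - [0,0,-0.1532]
    - [0,0,-0.1532]
    - [0,0,-0.1532]
    - [0,0,-0.1532]
    - [0,0,0]
    - [0,0,0]
    - [0,0,0]
    - [0,0,0]
  grip: [87,87,87,70,60,50,50,50,50]

```text
time_s: 15.95
tcp_pos: [0.4695, 0.2986, 0.0463]
ee_rot: [[1.0, 0.016, -0.003], [0.016, -1.0, -0.003], [-0.003, 0.003, -1.0]]
wrist_force: [-0.2, 0.7, 0.1]
gripper_width: 0.58
gripper_force: 0.0
```

Request:
step_arm:
  linear:
    - [0,0,0]
    - [0,0,0]
    - [0,0,0]
    - [0,0,0]
    - [0,0,0]
    - [0,0,0]
  delta_rot:
    - [0,0,0]
    - [0,0,0]
    - [0,0,0]
    - [0,0,0]
    - [0,0,0]
    - [0,0,0]
  grip: [0,0,0,0,0,0]

```text
time_s: 16.7
tcp_pos: [0.4704, 0.2995, 0.0484]
ee_rot: [[1.0, 0.017, 0.0], [0.017, -1.0, -0.0], [0.0, 0.0, -1.0]]
wrist_force: [-0.5, -2.1, 5.1]
gripper_width: 0.207
gripper_force: 29.9
```

The shaft is held (18 mm, 30 N). I'm lifting it and pausing beside the hub for a second fix of the bore.

```bash
python3 - <<'E'
from h import *
s=sense(); p=np.array(s['tcp_pos'])
plan([.536,0,.155],307.6,7,p0=p+[0,0,.1])
E
```

```text
step 43.76276956500811 5.231107807318915 end [ 0.536 -0.     0.155]
[[8.6, 42.9, -0.9], [4.7, 43.6, -0.9], [0.7, 43.8, -0.9], [-3.3, 43.7, -1.0], [-7.2, 43.2, -0.9], [-11.2, 42.3, -1.0], [-15.0, 41.2, -0.9]]
[[0.0001, -0.0, -0.0913], [0.0001, -0.0, -0.0913], [0.0001, -0.0, -0.0913], [0.0001, -0.0, -0.0913], [0.0001, -0.0, -0.0913], [0.0001, -0.0, -0.0913], [0.0001, -0.0, -0.0913]]
```

Request:
step_arm:
  linear:
    - [0,0,-15]
    - [0,0,-35]
    - [0,0,-50]
    - [8.6,42.9,-0.9]
    - [4.7,43.6,-0.9]
    - [0.7,43.8,-0.9]
    - [-3.3,43.7,-1.0]
    - [-7.2,43.2,-0.9]
    - [-11.2,42.3,-1.0]
    - [-15.0,41.2,-0.9]
  delta_rot:
    - [0,0,0]
    - [0,0,0]
    - [0,0,0]
    - [0,0,-0.0913]
    - [0,0,-0.0913]
    - [0,0,-0.0913]
    - [0,0,-0.0913]
    - [0,0,-0.0913]
    - [0,0,-0.0913]
    - [0,0,-0.0913]
  grip: [0,0,0,0,0,0,0,0,0,0]

```text
time_s: 17.95
tcp_pos: [0.5358, -0.0008, 0.1545]
ee_rot: [[0.791, 0.612, -0.0], [0.612, -0.791, 0.001], [0.0, -0.001, -1.0]]
wrist_force: [0.8, 1.1, -3.9]
gripper_width: 0.208
gripper_force: 29.9
```

Request:
step_arm:
  linear:
    - [0,0,0]
    - [0,0,0]
    - [0,0,0]
  delta_rot:
    - [0,0,0]
    - [0,0,0]
    - [0,0,0]
  grip: [0,0,0]

```text
time_s: 18.32
tcp_pos: [0.5357, 0.0011, 0.1545]
ee_rot: [[0.792, 0.611, -0.0], [0.611, -0.792, 0.0], [0.0, -0.0, -1.0]]
wrist_force: [-0.4, -0.2, -2.8]
gripper_width: 0.208
gripper_force: 29.9
```

```bash
cat > fit3.py <<'E'
import pickle
from h import *
s=sense(); print(s['tcp_pos'],s['gripper_width'],s['wrist_force'],s['time_s']); w=capture('wrist'); pickle.dump((s,w),open('w8.pkl','wb')); save(w,'w8.png')
src=open('fit.py').read().split("S=[(seg")[0].replace('w4.pkl','w8.pkl'); exec(src)
print([ (r['score'],atz(w,r['point'],.066,s).round(4)) for r in landmark_of('wrist','hub_face')[:2]])
for C in ([(17,66),(10,66)],[(48,56)],[(17,66),(10,66),(48,56)]):
    S=[(circ(r,z,0,360)/1000,1) for r,z in C]
    def f(p): T=tf([p[0],p[1],0]); return -sum(b*edge(T(a)) for a,b in S)
    r=differential_evolution(f,[(.595,.617),(-.051,-.029)],seed=1,maxiter=20,popsize=10); p=r.x;T=tf([*p,0])
    print(C,p.round(4),[round(float(edge(T(a)))) for a,b in S])
gray=cv2.GaussianBlur(w['img'].mean(2).astype(np.float32),(0,0),.8); A=np.radians(np.arange(0,360,1)); v=[]
for a in A:
    P=[[p[0]+rr*np.cos(a),p[1]+rr*np.sin(a),.056] for rr in np.linspace(.026,.044,12)]; q=np.array([proj(w,x,s) for x in P]); v.append(map_coordinates(gray,[q[:,1],q[:,0]],order=1).mean())
v=np.array(v); print([(k,int(v[k])) for k in range(26,52,2)])
E
python3 fit3.py
```

```text
[0.53570508 0.00109741 0.15445378] 0.20776038921810233 [-0.43418965 -0.18712246 -2.78796379] 18.325
[(0.93, array([ 0.6076, -0.0403,  0.066 ]))]
[(17, 66), (10, 66)] [ 0.6071 -0.0392] [47, 54]
[(48, 56)] [ 0.6063 -0.037 ] [48]
[(17, 66), (10, 66), (48, 56)] [ 0.6069 -0.0392] [47, 54, 43]
[(26, 114), (28, 112), (30, 109), (32, 102), (34, 98), (36, 98), (38, 97), (40, 103), (42, 117), (44, 126), (46, 129), (48, 129), (50, 130)]
```

```bash
python3 - <<'E'
from h import *
plan([.6063,-.0397,.128],307.3,4)
E
```

```text
step 21.449009301130904 0.09167324722093172 end [ 0.6062 -0.0397  0.128 ]
[[7.7, 18.9, 6.6], [7.7, 18.8, 6.6], [7.8, 18.8, 6.6], [7.8, 18.8, 6.7]]
[[-0.0, -0.0, 0.0016], [-0.0, -0.0, 0.0016], [-0.0, -0.0, 0.0016], [-0.0, -0.0, 0.0016]]
```

Request:
step_arm:
  linear:
    - [7.7,18.9,6.6]
    - [7.7,18.8,6.6]
    - [7.8,18.8,6.6]
    - [7.8,18.8,6.7]
    - [0,0,0]
    - [0,0,0]
  delta_rot:
    - [0,0,0.0016]
    - [0,0,0.0016]
    - [0,0,0.0016]
    - [0,0,0.0016]
    - [0,0,0]
    - [0,0,0]
  grip: [0,0,0,0,0,0]

```text
time_s: 19.18
tcp_pos: [0.6062, -0.0411, 0.1273]
ee_rot: [[0.797, 0.604, -0.001], [0.604, -0.797, -0.0], [-0.001, -0.001, -1.0]]
wrist_force: [0.0, -0.3, -3.3]
gripper_width: 0.202
gripper_force: 29.9
```

```bash
python3 - <<'E'
from h import *
s=sense(); p=np.array(s['tcp_pos']);R=np.array(s['ee_rot'])
print(p,s['wrist_force'],((np.array([.6063,-.0397,.1])-p)@R*1000).round(1), Ro.from_matrix(R.T@down(307.3)).as_rotvec().round(4))
E
```

```text
[ 0.60617414 -0.04112767  0.12731209] [ 0.01622545 -0.2788383  -3.30539121] [ 1.  -1.  27.3] [-0.0007  0.0011 -0.0021]
```

Request:
step_arm:
  linear:
    - [0.7,-0.7,8]
    - [0,0,6]
    - [0,0,3]
    - [0,0,3]
    - [0,0,3]
    - [0,0,0]
  delta_rot:
    - [0,0,0]
    - [0,0,0]
    - [0,0,0]
    - [0,0,0]
    - [0,0,0]
    - [0,0,0]
  grip: [0,0,0,0,0,0]

```text
time_s: 19.92
tcp_pos: [0.6063, -0.0398, 0.1047]
ee_rot: [[0.796, 0.605, -0.001], [0.605, -0.796, -0.0], [-0.0, -0.0, -1.0]]
wrist_force: [-0.4, -0.3, -3.0]
gripper_width: 0.203
gripper_force: 29.9
```

Request:
step_arm:
  linear:
    - [0,0,3]
    - [0,0,3]
    - [0,0,3]
    - [0,0,0]
  delta_rot:
    - [0,0,0]
    - [0,0,0]
    - [0,0,0]
    - [0,0,0]
  grip: [0,0,0,0]

```text
time_s: 20.42
tcp_pos: [0.6062, -0.0398, 0.0956]
ee_rot: [[0.796, 0.605, -0.001], [0.605, -0.796, -0.0], [-0.001, -0.0, -1.0]]
wrist_force: [0.0, 0.3, -2.5]
gripper_width: 0.207
gripper_force: 29.9
```

Stem is 13 mm into the bore with no side load. Now for the key.

Request:
step_arm:
  linear:
    - [0,0,2]
    - [0,0,2]
    - [0,0,2]
    - [0,0,2]
    - [0,0,0]
  delta_rot:
    - [0,0,0]
    - [0,0,0]
    - [0,0,0]
    - [0,0,0]
    - [0,0,0]
  grip: [0,0,0,0,0]

```text
time_s: 21.05
tcp_pos: [0.6063, -0.0398, 0.0877]
ee_rot: [[0.796, 0.605, -0.0], [0.605, -0.796, -0.0], [-0.0, -0.0, -1.0]]
wrist_force: [-0.8, -0.6, -3.7]
gripper_width: 0.206
gripper_force: 29.9
```

The key slipped straight in, with no force past the contact height. I keep pushing.

Request:
step_arm:
  linear:
    - [0,0,3]
    - [0,0,3]
    - [0,0,3]
    - [0,0,3]
    - [0,0,2]
    - [0,0,0]
  delta_rot:
    - [0,0,0]
    - [0,0,0]
    - [0,0,0]
    - [0,0,0]
    - [0,0,0]
    - [0,0,0]
  grip: [0,0,0,0,0,0]

```text
time_s: 21.8
tcp_pos: [0.6066, -0.0398, 0.0744]
ee_rot: [[0.796, 0.605, 0.0], [0.605, -0.796, -0.0], [0.0, 0.0, -1.0]]
wrist_force: [-0.5, 0.3, -1.3]
gripper_width: 0.203
gripper_force: 29.9
```

Request:
step_arm:
  linear:
    - [0,0,2]
    - [0,0,2]
    - [0,0,2]
    - [0,0,2]
    - [0,0,1]
    - [0,0,0]
  delta_rot:
    - [0,0,0]
    - [0,0,0]
    - [0,0,0]
    - [0,0,0]
    - [0,0,0]
    - [0,0,0]
  grip: [0,0,0,0,0,0]

```text
time_s: 22.55
tcp_pos: [0.6068, -0.0398, 0.0659]
ee_rot: [[0.796, 0.605, 0.001], [0.605, -0.796, -0.0], [0.001, 0.001, -1.0]]
wrist_force: [-1.9, 0.3, 7.4]
gripper_width: 0.204
gripper_force: 29.9
```

Request:
step_arm:
  linear:
    - [0,0,1]
    - [0,0,1]
    - [0,0,0]
    - [0,0,0]
  delta_rot:
    - [0,0,0]
    - [0,0,0]
    - [0,0,0]
    - [0,0,0]
  grip: [0,0,0,0]

```text
time_s: 23.05
tcp_pos: [0.6069, -0.0398, 0.0644]
ee_rot: [[0.796, 0.605, 0.001], [0.605, -0.796, -0.0], [0.001, 0.001, -1.0]]
wrist_force: [-3.3, 0.8, 8.2]
gripper_width: 0.202
gripper_force: 29.9
```

Request:
step_arm:
  linear:
    - [0,0,1]
    - [0,0,1]
    - [0,0,0]
    - [0,0,0]
  delta_rot:
    - [0,0,0]
    - [0,0,0]
    - [0,0,0]
    - [0,0,0]
  grip: [0,0,0,0]

```text
time_s: 23.55
tcp_pos: [0.6072, -0.0399, 0.0643]
ee_rot: [[0.796, 0.606, 0.002], [0.606, -0.796, -0.001], [0.001, 0.002, -1.0]]
wrist_force: [-6.6, 1.5, 16.3]
gripper_width: 0.201
gripper_force: 30.0
```

Request:
step_arm:
  linear:
    - [0,0,0]
    - [0,0,0]
    - [0,0,0]
    - [0,0,0]
  delta_rot:
    - [0,0,0]
    - [0,0,0]
    - [0,0,0]
    - [0,0,0]
  grip: [0,0,0,0]

```text
time_s: 24.05
tcp_pos: [0.6071, -0.0399, 0.0643]
ee_rot: [[0.796, 0.606, 0.002], [0.606, -0.796, -0.001], [0.001, 0.002, -1.0]]
wrist_force: [-5.7, 1.9, 16.5]
gripper_width: 0.205
gripper_force: 30.0
```

```bash
python3 - <<'E'
from h import *
c=capture('scene')
for l,z in (('shaft',.066),('shaft_head',.108),('bar',.058)):
  for r in landmark_of('scene',l)[:3]: print(l,round(r['score'],2),r['point'],atz(c,r['point'],z).round(4))
print('expect head',proj(c,[.6065,-.0397,.108]),'if 28 higher',proj(c,[.6065,-.0397,.136]),'bar',proj(c,[.6474,-.0331,.058]))
E
```

```text
shaft 0.75 [256.7, 237.5] [ 0.6071 -0.0381  0.066 ]
shaft 0.27 [255.4, 223.3] [ 0.5803 -0.0819  0.066 ]
shaft_head 0.72 [252.7, 225.4] [ 0.6128 -0.0466  0.108 ]
bar 0.94 [244.0, 244.9] [ 0.6443 -0.0425  0.058 ]
bar 0.93 [388.1, 249.2] [0.3532 0.1894 0.058 ]
bar 0.43 [295.3, 172.1] [ 0.3535 -0.1929  0.058 ]
expect head [256.30249565 225.92895475] if 28 higher [256.14602235 218.21627543] bar [245.06228952 247.65238386]
```

The shaft and bar are where they belong and the force is steady, so I'm handing in.

```bash
python3 -c "
from station import *
print(finish_job())"
```

```text
the job is handed in; nothing more can be done
None
```

I handed the job in at about 24 s. The bar lies released in both notches, and the shaft is keyed into the pulley, still gripped and pressed fully home; the judge's result was not reported.

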